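Take the lid off the jar of screws

ROBOT

A 6-joint arm with a two-finger parallel gripper is mounted at the origin on the work surface. World frame = base frame: x ahead of the robot, y to its left, z up, the work surface at z = 0. Lengths are in m, angles in rad, forces in N, time in s.
With the tool pointing down it reaches from about 0.225 to 0.875 m from the base axis. Payload 3.4 kg.
Tool frame: the origin (TCP) lies at the very end of the fingers, on their centre line; the grasp point (between the pads) lies 19 mm behind it; z points along the fingers, y is the direction in which the jaws open and shut (so a half turn about z gives the same grasp; the last joint's range is limited). The gripper opens to 85 mm and grips with 20 to 120 N. Pads are 22 mm wide; open, the fingers measure 114 mm over their backs; the gripper's body (76 mm by 85 mm) begins 54 mm behind the grasp point. The pads swing forward as they close: fully open they stand 13 mm farther back than shut.
Start: joints at [-1.43, 0.276, 1.505, -0, 1.361, -0.121], TCP at [0.149, -0.555, 0.231] pointing down, gripper open.
Joint ranges: [-2.89, 2.89], [-0.75, 2.08], [0.22, 2.7], [-1.18, 4.32], [0.11, 2.71], [-2.7, 2.7]. Speed limits (rad/s): [2.57, 2.57, 3.14, 3.14, 3.14, 3.14].

INTERFACE

Orientations are given as a unit quaternion [w, x, y, z].
In Python, from rig import manip gives the robot as it stands. The module is installed in compiled form; this text tells all that it offers.
- The arm moves only by the tool carry_out, never from a script. Its argument "moves" is one flat list of numbers, 5 for each row, row after row: the opening in per cent of the stroke, from 0 (shut) to 100 (fully open), then the shift along the world's x, y, z in cm, then the turn about the world's z in rad. A call has exactly 10 rows; each row shifts and turns the commanded pose from where the row before left it; what a row does not reach is not made up. A row lasts 1/10 s, in which the tool goes at most 50 mm and 8.59 degrees, less where a joint would pass 70% of its speed; a pose out of reach is approached as far as the arm can. A call is refused whole if a number of a shift passes 5 or a number of a turn 0.15, either way. A call with a gripper value outside its range is refused whole. The fingers move at their own pace and stop on an object; "squeeze" is the grip in N (left out, the last holds). Time passes only in rows, so rows that do not move let the fingers close, or fill a call up. It gives the time, the measured TCP pose, the force and the opening at its end, in the units of the state.
- manip.get_state(): the state, without advancing time (a new reading comes with each control period).
- manip.get_image(name): name is "side" or "top"; returns the picture (420x560x3 uint8, red, green, blue); there is no depth.
- manip.camera_info(name): a dict with "fov_y" (degrees; the focal length in pixels is half the picture's height over the tangent of half this angle, whatever the lens; pixels are square), "cx", "cy" (the principal point, pixels), "rvec" (rotation vector, rad) and "tvec" (3), from world to camera coordinates, as OpenCV has them. Camera axes: x right, y down, z forward; pixel columns grow to the right and rows downward; lengths in m; the calibration is good to about 2 mm. A picture is of the moment at which its call begins. camera_info takes no time and is no camera call.
- manip.sign_off(): hands the job in, once; it reports no verdict.
The state is a dict: "clock": time; "qpos": joint angles; "qd": joint speeds; "effort": joint torques, N m; "position": TCP position; "ee_rot": TCP orientation; "contact_force": force on the tool from outside, world axes, zero at the start; "moment": the same for the moment, N m; "width": finger opening in m.
Only numpy, scipy, OpenCV 4.12 (cv2) and the standard library are available. Lean on these libraries where they do the work, as an engineer would, in place of code of your own. Each camera call takes 0.05 s, during which the arm holds its last target. There are 200 camera calls.

TASK

Unscrew the steel lid of the tall jar of screws that is held in the wooden bench clamp: it turns counter-clockwise seen from above, and takes more than one twist before it lifts free. Lift the lid off and set it down, without dropping it, on the round cork mat, open side down and wholly on the mat. Leave the small loose jar where it is.

Things in the scene. Friction and masses are not known exactly. Their poses are not given: they have to be found in the camera images.
- lid_center (a point): Centre (half-way up) of the tall jar's round steel lid: 61 mm diameter, 24 mm high, 50-80 g; grip its rim from above at any yaw. Top 12 mm above, open underside 12 mm below. z up; x lies along the low rib on its top, so its yaw shows how far it is turned. Under the lid the neck is 42 mm wide to 20 mm below this point, then widens to 74 mm at 43 mm below. Raise 25 mm straight up to clear the neck.
- jar: Tall glass jar in a fixed wooden clamp (120 x 120 mm, jaws 65 mm high). Origin: bench top on the jar's axis, z up; lid top 140 mm up. Closed, the lid's yaw is 0 to 15 deg more than the jar's; it is stiff (0.2 N m), stays where left, and is locked down until its yaw is 110 to 130 deg (counter-clockwise) more than the jar's; there it pops up 2 mm and lifts off. A stop ends the turn at 133 deg.
- mat_top (a point): Centre of the top face of the round cork mat, 170 mm in diameter and 4 mm thick, fixed on the bench.
- small_jar_center (a point): Centre (half-way up) of a loose glass jar with a steel lid, 60 mm in diameter and 85 mm high, standing on the bench: a bystander to be left alone.
There are look-alikes about, which are no part of the job. What is shaped like the part that bears lid_center but purple is not meant.

How it is judged:
On the way, in this order (a step that is already met when the one before it is completed fails the run):
1. the lid is unscrewed and lifted clear of the tall jar (z of lid_center in the frame of jar above 0.15 m), for 0.1 s.
2. the lid, still in the fingers, is lowered to within 20 mm of resting on the mat (contact force between the fingers and lid above 0.5 N and z of lid_center in the frame of mat_top below 0.032 m and horizontal distance between lid_center and mat_top below 0.065 m).
At the end, for the whole second after the job is handed in: The lid rests flat (within 10 degrees), open side down, on the cork mat, its centre within 60 mm of the mat's centre, released and at rest; the small jar stands within 30 mm of where it was (horizontal distance between lid_center and mat_top below 0.06 m and z of lid_center in the frame of mat_top below 0.018 m and angle between lid_center's own z axis and vertical below 0.17 rad and linear speed of lid below 0.03 m/s and distance of small_jar_center from where it was at the start of the episode below 0.03 m); the robot touches nothing.
It fails at once if the small jar is moved by more than 30 mm or tipped (distance of small_jar_center from where it was at the start of the episode above 0.03 m or angle between small_jar_center's own z axis and vertical above 0.35 rad).
It also fails if it takes over 45 s, if anything falls off the work surface, if the arm or the gripper's body presses on something with over 40 N, if the wrist force passes 120 N, or if a joint passes its speed limit or range.

## Working session

There is one attempt and no reset: what is moved stays moved. The work goes in short steps, Python scripts to look and compute and a tool call to move; the robot and the scene stay as the last step left them, time stands still between calls to the robot, and variables do not carry over. Pictures are saved under pics/ and viewed, about 8 in all and at most 12, crops included, and the job is handed in when it is done.

Besides the shell and the picture viewer there is one more tool, called after "Emit:" in YAML: its name, and indented under it one key for each argument. carry_out: Moves the arm, as the interface text tells. Its arguments: {"type":"object","properties":{"moves":{"type":"array","items":{"type":"number"}},"squeeze":{"type":"number"}},"required":["moves"]}

```bash
mkdir -p pics
python3 - <<'E'
from rig import manip
import cv2
for n in("side","top"):
    cv2.imwrite(f"pics/{n}0.png",cv2.resize(manip.get_image(n)[:,:,::-1],(800,600),interpolation=cv2.INTER_CUBIC)); print(n,manip.camera_info(n))
print(manip.get_state())
E
```

```text
side {'fov_y': 51.8791870373481, 'cx': 282.4318306205126, 'cy': 216.86766777703218, 'rvec': array([ 0.54108563, -2.58401082,  1.28100503]), 'tvec': array([0.42652628, 0.21546397, 0.76505912])}
top {'fov_y': 52.089680716419885, 'cx': 288.7721587263323, 'cy': 204.66980959667012, 'rvec': array([ 2.15229635, -2.19719869,  0.03331444]), 'tvec': array([-0.04479855,  0.47626401,  0.87704229])}
{'clock': 0.1, 'qpos': array([-1.42997150e+00,  2.76521937e-01,  1.50602309e+00, -2.15808037e-05,
        1.36069829e+00, -1.21030317e-01]), 'qd': array([-5.76686034e-04, -9.18563909e-04, -1.96501690e-03,  7.39824509e-04,
        8.99608908e-04, -7.26878906e-05]), 'effort': array([ 1.22059042e-03, -4.17700589e+01, -2.46405441e+01, -1.51566310e-04,
        5.83601097e-03, -3.73388744e-06]), 'position': array([ 0.14875454, -0.55492834,  0.23052521]), 'ee_rot': array([-8.25184779e-04,  9.91440590e-01,  1.30556026e-01, -1.87191125e-05]), 'contact_force': array([ 0.57808215,  0.55218189, -0.20994384]), 'moment': array([-0.02650919,  0.02636606, -0.0219791 ]), 'width': 0.08529426878935432}
```

View pics/side0.png

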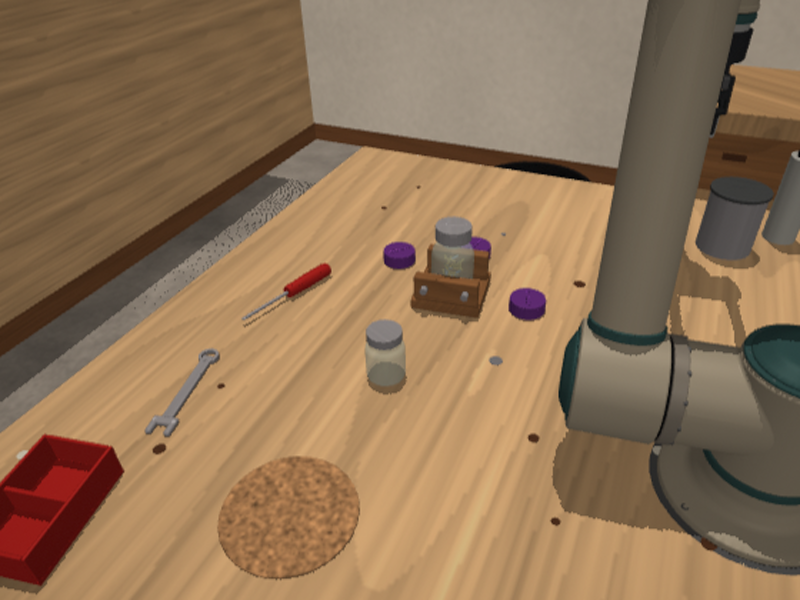

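View pics/top0.png

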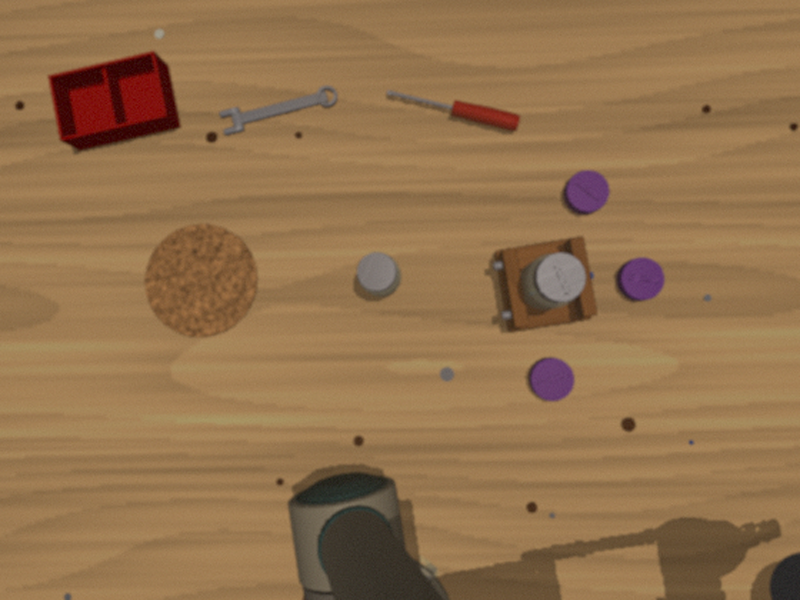

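The side view shows the tall jar's lid at about (453,228), the small jar's lid at (385,330) and the mat at (290,516). In the top view the lid is at (560,277), the small jar at (378,272) and the mat at (202,280). I'll enlarge the lid and compute positions.

```bash
cat > h.py <<'E'
import numpy as np, cv2
from rig import manip
def cam(n):
    c=manip.camera_info(n); f=210/np.tan(np.radians(c["fov_y"]/2))
    return np.array([[f,0,c["cx"]],[0,f,c["cy"]],[0,0,1]]),cv2.Rodrigues(c["rvec"])[0],c["tvec"]
def onz(n,u,v,z):   # native pixel -> world at height z
    K,R,t=cam(n); d=R.T@np.linalg.solve(K,[u,v,1]); C=-R.T@t
    return C+d*(z-C[2])/d[2]
def proj(n,P):
    K,R,t=cam(n); return cv2.projectPoints(np.float64(P).reshape(-1,3),cv2.Rodrigues(R)[0],t,K,None)[0][:,0]
E
python3 - <<'E'
from h import *
s=560/800
for nm,n,u,v,z in[("lid","top",560,277,.14),("lid","side",453,227,.14),("small","top",378,272,.085),("small","side",384,329,.085),("mat","top",202,280,.004),("mat","side",290,516,.004)]:
    print(nm,n,onz(n,u*s,v*s,z).round(4))
im=cv2.imread("pics/top0.png"); 
im=manip.get_image("top")[150:250,330:430,::-1]
a=cv2.resize(im,(500,500),interpolation=cv2.INTER_CUBIC)
b=cv2.resize(manip.get_image("side")[140:230,270:350,::-1],(500,562),interpolation=cv2.INTER_CUBIC)[:500]
cv2.imwrite("pics/c1.png",cv2.resize(np.hstack([a,b[:,:300]]),None,fx=1,fy=1))
E
```

```text
lid top [ 0.4825 -0.2415  0.14  ]
lid side [ 0.4798 -0.231   0.14  ]
small top [ 0.4992 -0.011   0.085 ]
small side [ 0.5002 -0.0074  0.085 ]
mat top [0.5011 0.2582 0.004 ]
mat side [0.4958 0.2683 0.004 ]
```

View pics/c1.png

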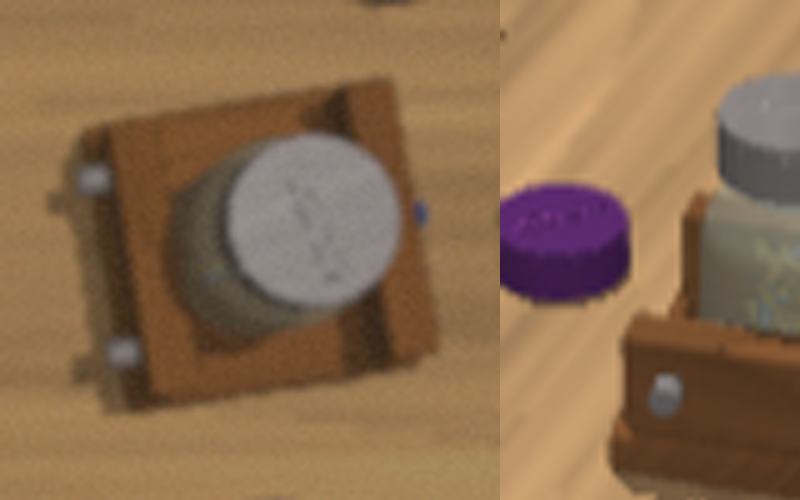

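Run:
```python
from h import *
from scipy.optimize import least_squares
a=np.linspace(0,2*np.pi,200)
def ext(n,c,r,z,k):
    K,R,t=cam(n); P=np.c_[c[0]+r*np.cos(a),c[1]+r*np.sin(a),0*a+z]
    p=cv2.projectPoints(P,cv2.Rodrigues(R)[0],t,K,np.array([k,0,0,0.]))[0][:,0]
    return np.r_[p.min(0),p.max(0)]
m={("mat","top"):np.array([145,223,258,337])*.7,("mat","side"):np.array([218,456,360,577])*.7,
("lid","top"):np.array([330+228/5,150+133/5,330+402/5,150+307/5])}
for kk in (0,1):
  f=lambda x:np.r_[ext("mat" and "top",x[:2],.085,.004,kk*x[4])-m["mat","top"],ext("side",x[:2],.085,.004,kk*x[5])-m["mat","side"],ext("top",x[2:4],.0305,.14,kk*x[4])-m["lid","top"]]
  r=least_squares(f,[.5,.26,.48,-.235,0,0]); print(kk,r.x.round(4),r.fun.round(1))
```

```text
0 [ 0.5008  0.2609  0.4824 -0.2432  0.      0.    ] [-0.8  0.3 -0.7  0.4 -0.2 -1.3  0.2 -0.5  0.   0.2 -0.  -0.2]
1 [ 0.5008  0.2612  0.4824 -0.2435 -0.0291  0.0042] [ 0.   0.5 -0.7  0.3 -0.5 -1.1  0.1 -0.1  0.1  0.2 -0.1 -0.2]
```

Emit:
carry_out:
  moves: [100, 3.3, 3.1, -0.3, 0, 100, 3.3, 3.1, -0.3, 0, 100, 3.3, 3.1, -0.3, 0, 100, 3.3, 3.1, -0.3, 0, 100, 3.3, 3.1, -0.3, 0, 100, 3.3, 3.1, -0.3, 0, 100, 3.3, 3.1, -0.3, 0, 100, 3.3, 3.1, -0.3, 0, 100, 3.3, 3.1, -0.3, 0, 100, 3.3, 3.1, -0.3, 0]

```text
clock: 1.2
position: [0.4799, -0.2439, 0.2012]
ee_rot: [0.0, 0.991, 0.131, -0.0]
contact_force: [0.0, -0.0, 0.0]
width: 0.0853
```

Run:
```python
from h import *
s=manip.get_state(); print(s["position"],s["qpos"].round(3),s["ee_rot"].round(3))
im=manip.get_image("side")[90:240,240:400,::-1]
cv2.imwrite("pics/s2.png",cv2.resize(im,None,fx=4,fy=4,interpolation=cv2.INTER_CUBIC))
a=np.linspace(0,2*np.pi,100)
p=proj("side",np.c_[.482+.0305*np.cos(a),-.242+.0305*np.sin(a),0*a+.14]);print((([p.min(0),p.max(0)]-np.array([240,90]))*4).round(),(proj("side",s["position"])-[240,90])*4)
```

```text
[ 0.47990393 -0.24392765  0.20118483] [-0.599  0.24   1.632 -0.     1.269  0.71 ] [ 0.     0.991  0.131 -0.   ]
[[260. 242.]
 [363. 292.]] [[319.02155626 170.72522736]]
```

View pics/s2.png

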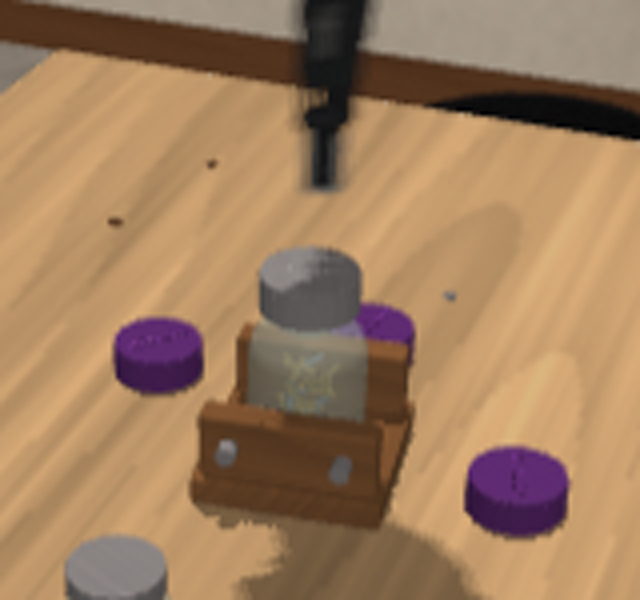

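Side view: lid top ellipse spans x 259–361, y 247–297, about 1 px below the prediction, so I take the lid at (0.482, -0.240). The fingers are above it. Descend and close.

Emit:
carry_out:
  moves: [100, 0.2, 0.3, -2, 0, 100, 0, 0, -2, 0, 100, 0, 0, -2, 0, 100, 0, 0, -1.5, 0, 100, 0, 0, -1, 0, 100, 0, 0, -0.4, 0, 100, 0, 0, 0, 0, 0, 0, 0, 0, 0, 0, 0, 0, 0, 0, 0, 0, 0, 0, 0]
  squeeze: 60

```text
clock: 2.25
position: [0.4819, -0.2441, 0.1141]
ee_rot: [0.002, 0.991, 0.131, 0.001]
contact_force: [0.0, -1.9, 4.2]
width: 0.0592
```

Emit:
carry_out:
  moves: [0, 0, 0, 0, 0, 0, 0, 0, 0, 0, 0, 0, 0, 0, 0, 0, 0, 0, 0, 0, 0, 0, 0, 0, 0, 0, 0, 0, 0, 0, 0, 0, 0, 0, 0, 0, 0, 0, 0, 0, 0, 0, 0, 0, 0, 0, 0, 0, 0, 0]

```text
clock: 3.25
position: [0.4819, -0.2441, 0.114]
ee_rot: [0.002, 0.991, 0.131, 0.001]
contact_force: [-0.6, -2.2, 5.7]
width: 0.0595
```

Run:
```python
from h import *
im=manip.get_image("side")[110:210,250:380,::-1]
cv2.imwrite("pics/s3.png",cv2.resize(im,None,fx=5,fy=5,interpolation=cv2.INTER_CUBIC))
```

```text
(no output)
```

View pics/s3.png

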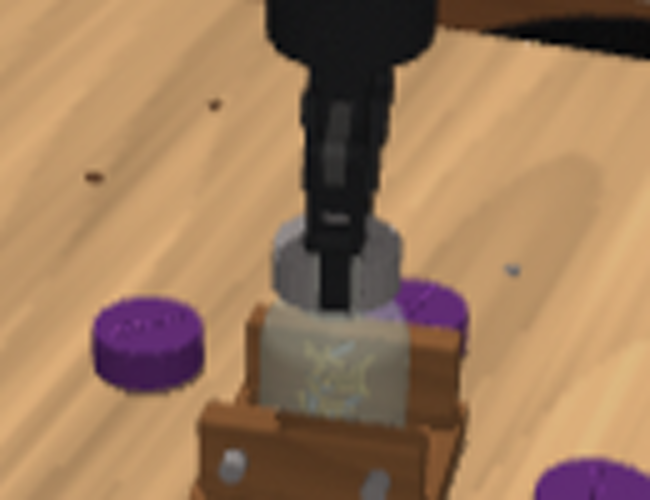

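The picture shows the fingers on the lid's rim, with tips at the lid's lower edge (335,308). Start turning, and take out the ~3 mm y offset.

Emit:
carry_out:
  moves: [0, 0, -0.3, 0.1, 0.1, 0, 0, 0, 0, 0.1, 0, 0, 0, 0, 0.1, 0, 0, 0, 0, 0.1, 0, 0, 0, 0, 0.1, 0, 0, 0, 0, 0.1, 0, 0, 0, 0, 0.1, 0, 0, 0, 0, 0.1, 0, 0, 0, 0, 0.1, 0, 0, 0, 0, 0]

```text
clock: 4.3
position: [0.4819, -0.2465, 0.1142]
ee_rot: [0.002, 0.836, 0.549, 0.001]
contact_force: [1.9, -2.9, 1.9]
width: 0.0592
```

Run:
```python
from h import *
s=manip.get_state(); print(s["position"],s["qpos"].round(3),s["ee_rot"].round(3),s["contact_force"].round(1),s["moment"].round(2),2*np.degrees(np.arctan2(s["ee_rot"][2],s["ee_rot"][1])))
```

```text
[ 0.48194436 -0.24649511  0.11415742] [-0.601  0.317  1.759 -0.     1.062 -0.192] [0.002 0.836 0.549 0.001] [ 1.9 -2.9  1.9] [-0.42 -0.36  0.11] 66.5580866419471
```

Emit:
carry_out:
  moves: [0, 0, 0.2, 0, 0.1, 0, 0, 0, 0, 0.1, 0, 0, 0, 0, 0.1, 0, 0, 0, 0, 0.1, 0, 0, 0, 0, 0.1, 0, 0, 0, 0, 0.1, 0, 0, 0, 0, 0.1, 0, 0, 0, 0, 0.1, 0, 0, 0, 0, 0.1, 0, 0, 0, 0, 0]

```text
clock: 5.3
position: [0.4844, -0.2462, 0.1154]
ee_rot: [0.005, 0.515, 0.857, -0.0]
contact_force: [4.4, -5.1, 5.0]
width: 0.0593
```

Run:
```python
from h import *
s=manip.get_state(); print(s["position"],s["qpos"].round(3),s["ee_rot"].round(3),s["contact_force"].round(1),s["moment"].round(2),2*np.degrees(np.arctan2(s["ee_rot"][2],s["ee_rot"][1])))
im=manip.get_image("side")[110:210,250:380,::-1];im2=manip.get_image("top")[130:230,330:460,::-1]
cv2.imwrite("pics/s4.png",cv2.resize(np.hstack([im,im2]),None,fx=3,fy=3,interpolation=cv2.INTER_CUBIC))
```

```text
[ 0.48436228 -0.24619827  0.11537649] [-0.598  0.315  1.758 -0.     1.059 -1.088] [ 0.005  0.515  0.857 -0.   ] [ 4.4 -5.1  5. ] [-0.69 -0.72  0.02] 118.0679985356119
```

View pics/s4.png

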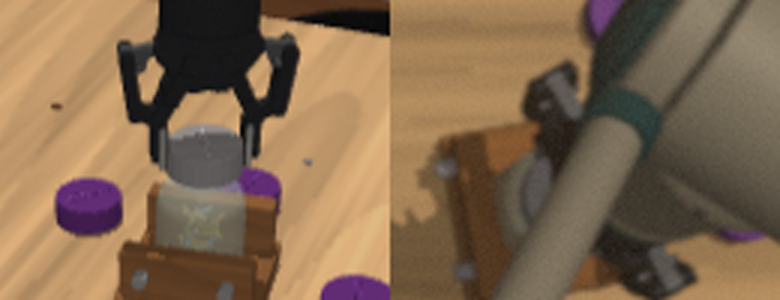

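Side panel: the fingers hold the lid on both sides at (160,150) and (250,145). It has turned 103° and z has crept up 1.2 mm, so it may have popped. Turn a bit further, then try a gentle lift.

Emit:
carry_out:
  moves: [0, 0, 0, 0, 0.05, 0, 0, 0, 0, 0.05, 0, 0, 0, 0, 0, 0, 0, 0, 0.1, 0, 0, 0, 0, 0.1, 0, 0, 0, 0, 0.1, 0, 0, 0, 0, 0, 0, 0, 0, 0, 0, 0, 0, 0, 0, 0, 0, 0, 0, 0, 0, 0]

```text
clock: 6.4
position: [0.4846, -0.2461, 0.1168]
ee_rot: [0.005, 0.472, 0.882, -0.0]
contact_force: [8.3, -6.8, -5.2]
width: 0.0594
```

Run:
```python
from h import *
s=manip.get_state(); print(s["position"],s["contact_force"].round(1),s["moment"].round(2),2*np.degrees(np.arctan2(s["ee_rot"][2],s["ee_rot"][1])))
```

```text
[ 0.4845629  -0.24608904  0.11679589] [ 8.3 -6.8 -5.2] [-0.97 -1.08 -0.03] 123.70931474798957
```

Emit:
carry_out:
  moves: [0, 0.2, -0.2, -0.1, 0.05, 0, 0, 0, 0, 0.05, 0, 0, 0, 0, 0.03, 0, 0, 0, 0, 0, 0, 0, 0, 0, 0, 0, 0, 0, 0, 0, 0, 0, 0, 0, 0, 0, 0, 0, 0, 0, 0, 0, 0, 0, 0, 0, 0, 0, 0, 0]

```text
clock: 7.4
position: [0.4848, -0.2463, 0.1164]
ee_rot: [0.003, 0.413, 0.911, 0.0]
contact_force: [5.1, -3.3, 4.4]
width: 0.0594
```

Run:
```python
from h import *
s=manip.get_state(); print(s["position"],s["contact_force"].round(1),s["moment"].round(2),2*np.degrees(np.arctan2(s["ee_rot"][2],s["ee_rot"][1])))
```

```text
[ 0.48478844 -0.24631899  0.11639645] [ 5.1 -3.3  4.4] [-0.27 -0.77 -0.11] 131.20443102405727
```

Emit:
carry_out:
  moves: [0, 0.1, -0.1, 0.1, 0, 0, 0, 0, 0.1, 0, 0, 0, 0, 0.1, 0, 0, 0, 0, 0.1, 0, 0, 0, 0, 0.1, 0, 0, 0, 0, 0, 0, 0, 0, 0, 0, 0, 0, 0, 0, 0, 0, 0, 0, 0, 0, 0, 0, 0, 0, 0, 0]

```text
clock: 8.4
position: [0.4847, -0.2462, 0.1192]
ee_rot: [0.0, 0.413, 0.911, 0.001]
contact_force: [6.8, -1.2, -5.3]
width: 0.0592
```

Run:
```python
from h import *
s=manip.get_state(); print(s["position"],s["contact_force"].round(1),s["moment"].round(2),2*np.degrees(np.arctan2(s["ee_rot"][2],s["ee_rot"][1])))
```

```text
[ 0.48472175 -0.24619712  0.11924248] [ 6.8 -1.2 -5.3] [-0.38 -1.1  -0.05] 131.23738821239698
```

Emit:
carry_out:
  moves: [0, 0.2, 0, 0.1, 0, 0, 0, 0, 0.1, 0, 0, 0, 0, 0.1, 0, 0, 0, 0, 0.1, 0, 0, 0, 0, 0, 0, 0, 0, 0, 0, 0, 0, 0, 0, 0, 0, 0, 0, 0, 0, 0, 0, 0, 0, 0, 0, 0, 0, 0, 0, 0]

```text
clock: 9.4
position: [0.4857, -0.2463, 0.1243]
ee_rot: [-0.0, 0.412, 0.911, 0.0]
contact_force: [0.7, -0.6, -0.2]
width: 0.0595
```

Run:
```python
from h import *
s=manip.get_state(); print(s["position"],s["contact_force"].round(1),s["moment"].round(2),2*np.degrees(np.arctan2(s["ee_rot"][2],s["ee_rot"][1])))
im=manip.get_image("side")[110:210,250:380,::-1]
cv2.imwrite("pics/s5.png",cv2.resize(im,None,fx=6,fy=6,interpolation=cv2.INTER_CUBIC))
```

```text
[ 0.4856517  -0.24631105  0.12432906] [ 0.7 -0.6 -0.2] [-0.05  0.02  0.01] 131.31336111814858
```

View pics/s5.png

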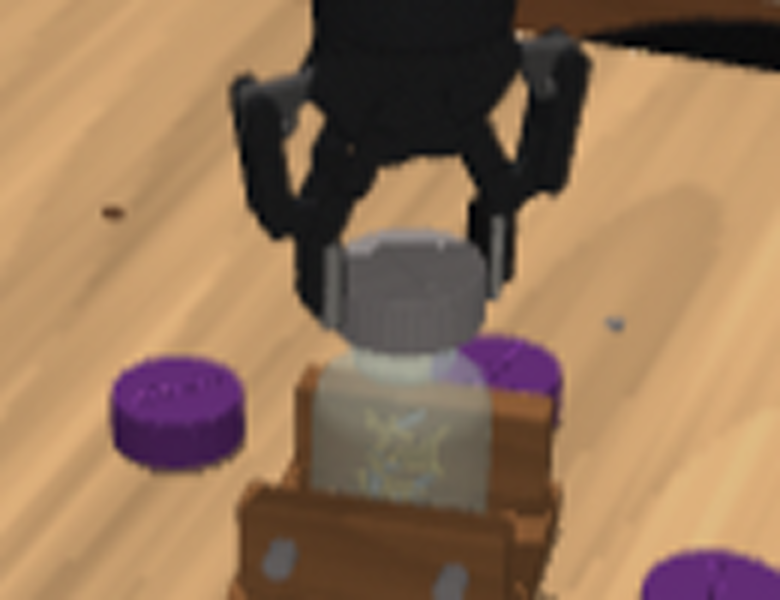

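The lid is free: the neck shows below it at (400,360), the force is near zero and it hangs level. Lift straight up.

Emit:
carry_out:
  moves: [0, 0, 0, 0.5, 0, 0, 0, 0, 1, 0, 0, 0, 0, 1.5, 0, 0, 0, 0, 2, 0, 0, 0, 0, 2, 0, 0, 0, 0, 2, 0, 0, 0, 0, 1, 0, 0, 0, 0, 0.5, 0, 0, 0, 0.5, 0, 0, 0, 0, 1, 0, 0]

```text
clock: 10.45
position: [0.4854, -0.2311, 0.2285]
ee_rot: [-0.001, 0.413, 0.911, 0.0]
contact_force: [-0.0, 0.5, -1.1]
width: 0.0597
```

Emit:
carry_out:
  moves: [0, 0, 1.5, 0, 0, 0, 0.1, 2.5, 0, 0, 0, 0.2, 3.5, 0, 0, 0, 0.2, 3.5, 0, 0, 0, 0.2, 3.5, 0, 0, 0, 0.2, 3.5, 0, 0, 0, 0.2, 3.5, 0, 0, 0, 0.2, 3.5, 0, 0, 0, 0.2, 3.5, 0, 0, 0, 0, 3, 0, 0]

```text
clock: 11.45
position: [0.4996, 0.0865, 0.2286]
ee_rot: [-0.001, 0.412, 0.911, 0.0]
contact_force: [-0.2, -0.7, -1.2]
width: 0.0598
```

Emit:
carry_out:
  moves: [0, 0, 3, 0, 0, 0, 0, 3, 0, 0, 0, 0, 3, 0, 0, 0, 0, 3, 0, 0, 0, 0, 2, 0, 0, 0, 0, 1, 0, 0, 0, 0, 0.5, 0, 0, 0, 0, 0, 0, 0, 0, 0, 0, 0, 0, 0, 0, 0, 0, 0]

```text
clock: 12.45
position: [0.5008, 0.2376, 0.2293]
ee_rot: [0.0, 0.413, 0.911, -0.0]
contact_force: [-0.2, -0.9, -1.3]
width: 0.0597
```

Run:
```python
from h import *
s=manip.get_state(); print(s["position"],s["contact_force"].round(1),s["qpos"].round(2),s["width"])
```

```text
[0.50083148 0.2376378  0.22932279] [-0.2 -0.9 -1.3] [ 0.32  0.25  1.55 -0.    1.34 -0.4 ] 0.05965017864439764
```

Emit:
carry_out:
  moves: [0, 0, 0.8, -1.5, 0, 0, 0, 0.8, -2.5, 0, 0, 0, 0.7, -3, 0, 0, 0, 0, -3, 0, 0, 0, 0, -3, 0, 0, 0, 0, -3, 0, 0, 0, 0, -2.5, 0, 0, 0, 0, -1.5, 0, 0, 0, 0, -0.7, 0, 0, 0, 0, 0, 0]

```text
clock: 13.45
position: [0.5006, 0.2608, 0.0217]
ee_rot: [-0.001, 0.413, 0.911, -0.001]
contact_force: [0.7, -0.4, -0.5]
width: 0.0592
```

Run:
```python
from h import *
s=manip.get_state(); print(s["position"],s["contact_force"].round(1),s["width"])
im=manip.get_image("side")[260:420,130:290,::-1]
cv2.imwrite("pics/s6.png",cv2.resize(im,(600,600),interpolation=cv2.INTER_CUBIC))
```

```text
[0.50057068 0.26083501 0.02166413] [ 0.7 -0.4 -0.5] 0.05917338758419959
```

View pics/s6.png

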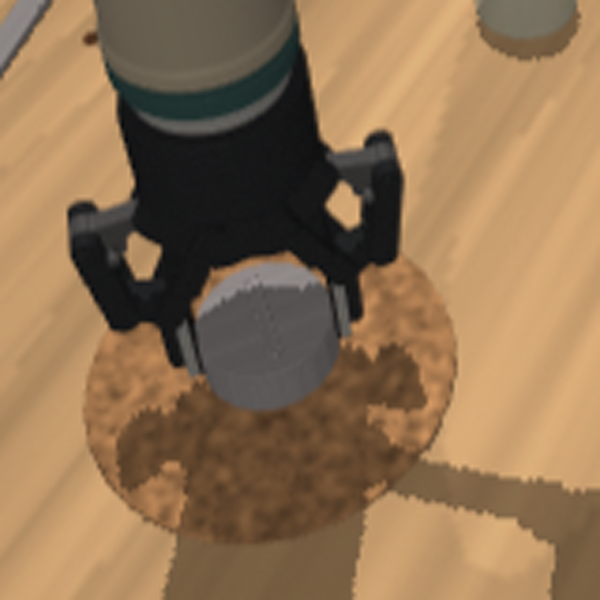

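The lid is level in the fingers near the middle of the mat, with its centre at about (268,330). Lower it gently.

Emit:
carry_out:
  moves: [0, 0, 0, -0.4, 0, 0, 0, 0, -0.3, 0, 0, 0, 0, -0.2, 0, 0, 0, 0, -0.2, 0, 0, 0, 0, -0.1, 0, 0, 0, 0, -0.1, 0, 0, 0, 0, -0.1, 0, 0, 0, 0, 0, 0, 0, 0, 0, 0, 0, 0, 0, 0, 0, 0]

```text
clock: 14.5
position: [0.5009, 0.2616, 0.0084]
ee_rot: [0.0, 0.412, 0.911, 0.0]
contact_force: [-0.6, -0.5, -0.2]
width: 0.0597
```

Emit:
carry_out:
  moves: [0, 0, 0, -0.1, 0, 0, 0, 0, -0.1, 0, 0, 0, 0, -0.1, 0, 0, 0, 0, 0, 0, 0, 0, 0, 0, 0, 0, 0, 0, 0, 0, 0, 0, 0, 0, 0, 0, 0, 0, 0, 0, 0, 0, 0, 0, 0, 0, 0, 0, 0, 0]

```text
clock: 15.5
position: [0.5008, 0.2615, 0.0053]
ee_rot: [0.0, 0.412, 0.911, 0.0]
contact_force: [-0.1, 0.5, -1.0]
width: 0.0593
```

Emit:
carry_out:
  moves: [0, 0, 0, -0.1, 0, 0, 0, 0, -0.1, 0, 0, 0, 0, 0, 0, 0, 0, 0, 0, 0, 0, 0, 0, 0, 0, 0, 0, 0, 0, 0, 0, 0, 0, 0, 0, 0, 0, 0, 0, 0, 0, 0, 0, 0, 0, 0, 0, 0, 0, 0]

```text
clock: 16.5
position: [0.5008, 0.2616, 0.0033]
ee_rot: [0.0, 0.412, 0.911, 0.0]
contact_force: [-0.4, -0.0, -0.4]
width: 0.0594
```

Emit:
carry_out:
  moves: [0, 0, 0, -0.1, 0, 0, 0, 0, 0, 0, 0, 0, 0, -0.1, 0, 0, 0, 0, 0, 0, 0, 0, 0, 0, 0, 0, 0, 0, 0, 0, 0, 0, 0, 0, 0, 0, 0, 0, 0, 0, 0, 0, 0, 0, 0, 0, 0, 0, 0, 0]

```text
clock: 17.5
position: [0.5009, 0.2616, 0.0027]
ee_rot: [0.0, 0.412, 0.911, 0.0]
contact_force: [-3.2, -1.6, 10.4]
width: 0.0596
```

Run:
```python
from h import *
im=manip.get_image("side")[310:400,160:260,::-1]
cv2.imwrite("pics/s7.png",cv2.resize(im,None,fx=6,fy=6,interpolation=cv2.INTER_CUBIC))
a=np.linspace(0,2*np.pi,100)
for z in(.028,.004):
    p=proj("side",np.c_[.501+.0305*np.cos(a),.2615+.0305*np.sin(a),0*a+z]);print((([p.min(0),p.max(0)]-np.array([160,310]))*6).round().tolist())
```

```text
[[134.0, 142.0], [353.0, 325.0]]
[[148.0, 194.0], [362.0, 377.0]]
```

View pics/s7.png

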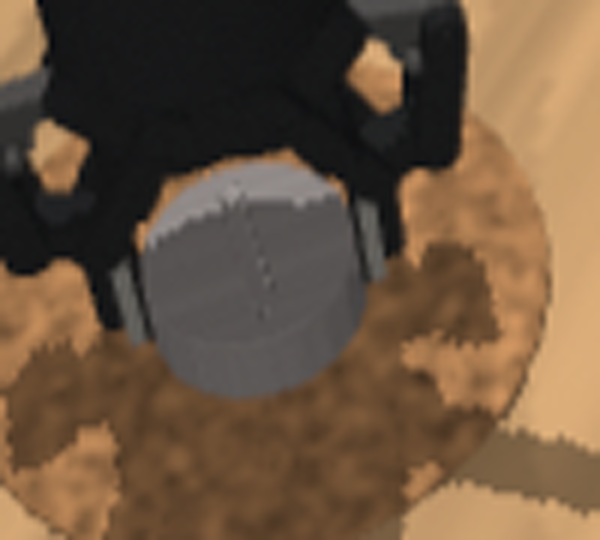

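The lid touches down (10 N at TCP z = 2.7 mm, the height I expected) and its lower edge is at about (255,398). Release, then go up.

Emit:
carry_out:
  moves: [0, 0, 0, 0.1, 0, 80, 0, 0, 0, 0, 85, 0, 0, 0, 0, 100, 0, 0, 0, 0, 100, 0, 0, 0, 0, 100, 0, 0, 0, 0, 100, 0, 0, 0, 0, 100, 0, 0, 0.3, 0, 100, 0, 0, 0.7, 0, 100, 0, 0, 1, 0]

```text
clock: 18.55
position: [0.5006, 0.2615, 0.0227]
ee_rot: [-0.0, 0.412, 0.911, -0.0]
contact_force: [-0.3, 0.1, 0.0]
width: 0.0859
```

Emit:
carry_out:
  moves: [100, 0, 0, 1, 0, 100, 0, 0, 2, 0, 100, 0, 0, 3, 0, 100, 0, 0, 3, 0, 100, 0, 0, 3, 0, 100, 0, 0, 3, 0, 100, 0, 0, 2, 0, 100, 0, 0, 1, 0, 100, 0, 0, 0, 0, 100, 0, 0, 0, 0]

```text
clock: 19.55
position: [0.5002, 0.2613, 0.2017]
ee_rot: [-0.0, 0.412, 0.911, -0.0]
contact_force: [0.1, 0.3, -0.4]
width: 0.085
```

Run:
```python
from h import *
s=manip.get_state(); print(s["position"],s["contact_force"].round(1),s["width"])
cv2.imwrite("pics/s8.png",cv2.resize(manip.get_image("side")[140:420,80:380,::-1],None,fx=2.14,fy=2.14,interpolation=cv2.INTER_CUBIC))
```

```text
[0.500195   0.26130537 0.20171886] [ 0.1  0.3 -0.4] 0.08504725034679353
```

View pics/s8.png

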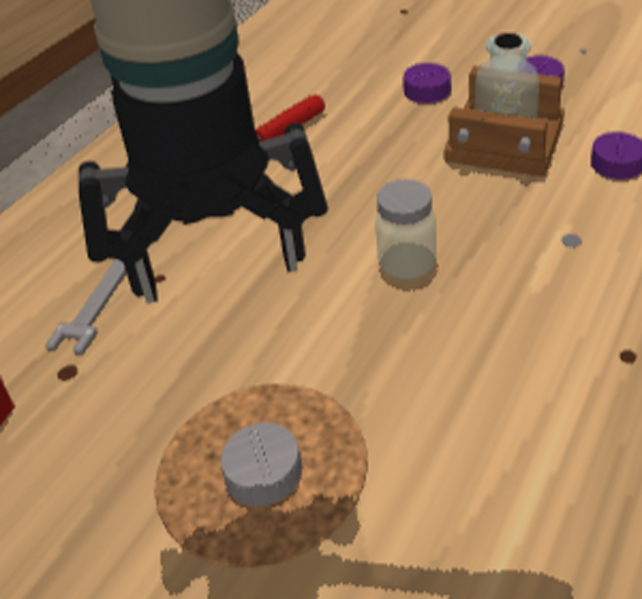

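The lid lies flat on the mat at about (261,463), near its centre. The small jar still stands at (405,235), the tall jar is open, and the gripper is clear.

```bash
python3 -c "
from rig import manip; print(manip.sign_off())"
```

```text
the job is handed in; nothing more can be done
None
```

The steel lid is off the tall jar and lying flat, open side down, near the centre of the cork mat. The job is handed in, and `sign_off()` gave no verdict.

- **Unscrewing:** I gripped the lid once at 60 N and turned it about 116° counter-clockwise without re-gripping. A first trial lift at about 108° still met resistance, so I turned it a little further. The force then dropped to near zero and the lid came free.
- **Placing:** I lowered the lid in the fingers until it touched the mat with about 10 N, then opened the gripper and raised it clear.
- **Last checks:** The final picture shows the lid on the mat. The last measured tool position was within a few mm of where I had measured the mat's centre. The small jar was upright and looked unmoved, and the contact force read about zero. The clock was at about 19.6 s of the 45 s allowed.
- **Disagreement:** My first rough readings from the two cameras differed by about 1 cm in y, for both the lid and the mat. A closer fit settled the mat. For the lid I first aimed 2–3 mm off in y and corrected for it while turning.

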